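Put the service tools back in the shadow tray and lock them in

TASK

The imaging reader has been serviced: put the spanner and the orange-handled scraper back in the shadow tray, each lying flat and fully down in the pocket cut to its shape. Set them down rather than dropping them, and do not shift or knock over the bottle, the tip rack or the mouse. When both tools are home, swing the green hold-down bar right across them to its stop, and let go.

Things in the scene. Friction and masses are not known exactly. Their poses are not given: they have to be found in the camera images.
- spanner_mid (a point): Loose steel spanner, flat on the bench, 170 mm long, 12 mm thick, 0.15-0.31 kg. Point: middle of the straight handle, half-way up (6 mm), near its centre of mass; grasp here. x runs along the tool to the open jaw, z up. Handle 18 mm wide, x = -51 to +40 mm; jaw 46 mm wide, x = +40 to +85; round end 34 mm in diameter, x = -85 to -51.
- spanner_wide (a point): Centre of the spanner's open-jaw head, 62.5 mm along +x from spanner_mid, half-way up.
- scraper_mid (a point): Loose flat scraper, 170 mm long, 0.10-0.20 kg: orange handle 24 mm wide, 16 mm thick, x = -85 to +28 mm; steel blade 64 mm wide, 4 mm thick, flush with the underside, x = +40 to +85; 9 mm thick neck between. Point: mid-length, on the handle, half-way up (8 mm); grasp here (centre of mass within 25 mm). x runs to the blade, z up.
- scraper_wide (a point): Centre of the scraper's blade in plan, 62.5 mm along +x from scraper_mid, at the same height as scraper_mid.
- spanner_pocket_mid (a point): Where spanner_mid lies when the spanner is home: 6 mm above the pocket floor (13 mm above the bench). x points to the pocket end where the jaw goes. The pocket is about 3 mm wider than the tool on each side and 4 mm longer at each end.
- spanner_pocket_wide (a point): Where spanner_wide lies when the spanner is home: 62.5 mm along +x from spanner_pocket_mid.
- scraper_pocket_mid (a point): Where scraper_mid lies when the scraper is home: 8 mm above the pocket floor (15 mm above the bench). x points to the pocket end where the blade goes. The pocket is about 3 mm wider than the tool on each side and 4 mm longer at each end.
- scraper_pocket_wide (a point): Where scraper_wide lies when the scraper is home: 62.5 mm along +x from scraper_pocket_mid.
- tray: Fixed white shadow tray 252 (x) x 210 mm, rim 17 mm high, origin under its centre. Holds two dark grey foam inserts with yellow floors, 240 x 96 mm, 100 mm apart in y; which is on which side varies. Pocket floor 7 mm, foam top 19 mm above the bench. A finger trough 56 mm wide (in x), down to the pocket floor, crosses both inserts at mid-length: fingers go down and open there.
- bar (a joint): Angle of the green hold-down bar on its upright pivot, rad: 0 = at its stop across the near (-x) ends of both pockets, square to the pockets; grows anticlockwise from above as it opens, to 2.75. Starts parked open beyond the tray's left side. Light friction (under 0.5 N at the knob), stays where left. Bar 18 mm wide, underside 28, top 36 mm above the bench: just clears tools that are home.
- bar_pivot (a point): The bar's pivot axis, at the bar's mid-thickness 32 mm above the bench, at the robot end of the tray's left side. The pivot's steel boss tops out at 38 mm.
- bar_knob (a point): Middle of the upright white knob on the bar, 165 mm from the pivot axis, 50 mm above the bench: a cylinder 18 mm in diameter that stands from the bar's top (36 mm above the bench) to 66 mm.
- bottle: Bystander: glass jar with orange cap, 70 mm diameter, 150 mm tall, origin at the centre of its underside. Leave alone.
- tip_rack: Bystander: blue and white pipette-tip rack, 80 x 120 mm, 44 mm tall, origin at the centre of its underside. Leave alone.
- mouse: Bystander: white computer mouse, 105 x 62 mm, 32 mm tall, origin at the centre of its underside. Leave alone.
Mind the look-alikes: they are no part of the job. What is shaped like the part that bears scraper_mid but purple is not meant.

How it is judged:
By the outcome, as a careful person would: the job done as asked, in the order asked, and still so for the second after the job is handed in, with the robot touching nothing.
It also fails if it takes over 70 s, if anything falls off the work surface, if the arm or the gripper's body presses on something with over 40 N, if the wrist force passes 120 N, or if a joint passes its speed limit or range.

ROBOT

A 6-joint arm with a two-finger parallel gripper is mounted at the origin on the work surface. World frame = base frame: x ahead of the robot, y to its left, z up, the work surface at z = 0. Lengths are in mm, angles in rad, forces in N, time in s.
With the tool pointing down it reaches from about 425 to 925 mm from the base axis. Payload 12.5 kg.
Tool frame: the origin (TCP) lies on the centre line of the jaws, within the pads' length; the fingertips stand 17 mm ahead of it and the grasp point (between the pads) lies 2 mm behind it; z points along the fingers, y is the direction in which the jaws open and shut (so a half turn about z gives the same grasp; the last joint's range is limited). The gripper opens to 85 mm and grips with 20 to 120 N. Pads are 22 mm wide; open, the fingers measure 114 mm over their backs; the gripper's body (76 mm by 85 mm) begins 54 mm behind the grasp point. The pads swing forward as they close: fully open they stand 13 mm farther back than shut.
Start: joints at [-1.234, 0.491, 1.559, -0, 1.092, -0.106], TCP at [267.818, -564.727, 248.327] pointing down, gripper open.
Joint ranges: [-3.1, 3.1], [-0.84, 2.19], [0.05, 2.79], [-1.13, 4.28], [0.06, 2.93], [-2.69, 2.69]. Speed limits (rad/s): [2.22, 2.22, 2.79, 3.14, 3.14, 3.14].

INTERFACE

Orientations are given as [roll, pitch, yaw] about the fixed x, y, z axes, in that order (R = Rz(yaw) Ry(pitch) Rx(roll)).
In Python, from rig import robot gives the robot as it stands.
- The arm moves only by the shell command python3 -m crank 'ROWS' [OPENING]. ROWS is text: rows parted by semicolons, each of 4 numbers parted by spaces: the shift along the tool's x, y, z in cm, then the turn about the tool's z in rad. In form: x y z roll; .... A call has 1 to 20 rows; each row shifts and turns the commanded pose from where the row before left it, along the tool's axes as they then stand; what a row does not reach is not made up. A row lasts 1/8 s, in which the tool goes at most 62.5 mm and 10.7 degrees, less where a joint would pass 70% of its speed; a pose out of reach is approached as far as the arm can. A call is refused whole if a number of a shift passes 6.25 or a number of a turn 0.188, either way. A call with a gripper value outside its range is refused whole. OPENING is the finger opening in cm, from 0 to 8.54, set as the call begins (- or left out, the last holds). The fingers move at their own pace and stop on an object; the grip force is fixed at half the most. Time passes only in rows, so rows that do not move let the fingers close. It gives the time, the measured TCP pose, the force and the opening at its end, in the units of the state.
- robot.sense(): the state, without advancing time (a new reading comes with each control period).
- robot.grab_frame(name): name is "side" or "top" or "wrist"; returns (picture, depth): 400x640x3 uint8, red, green, blue; 400x640 float32, mm along the optical axis (not along the pixel's ray), 0 where there is no reading.
- robot.camera_model(name): a dict with "fx", "fy", "cx", "cy" (pixels), "dist" ([k1, k2, p1, p2, k3] as OpenCV has them; the pictures are not rectified), "R" (3x3) and "t" (3): a world point X has camera coordinates R X + t. Camera axes: x right, y down, z forward; pixel columns grow to the right and rows downward; lengths in mm; the calibration is good to about 2 mm. A picture is of the moment at which its call begins: read the wrist's pose just before it. camera_model takes no time and is no camera call; for the wrist camera it gives the pose at the moment of the call.
- robot.job_done(): hands the job in, once; it reports no verdict.
The state is a dict: "t": time; "q": joint angles; "qvel": joint speeds; "joint_torque": joint torques, N m; "tcp_pos": TCP position; "orientation": TCP orientation; "contact_force": force on the tool from outside, world axes, zero at the start; "moment": the same for the moment, N m; "gripper_width": finger opening in mm.
Only numpy, scipy, OpenCV 4.12 (cv2) and the standard library are available. Lean on these libraries where they do the work, as an engineer would, in place of code of your own. Each camera call takes 0.05 s, during which the arm holds its last target.

## Working session

There is one attempt and no reset: what is moved stays moved. The work goes in short steps, Python scripts to look and compute and a shell command to move; the robot and the scene stay as the last step left them, time stands still between calls to the robot, and variables do not carry over. Pictures are saved under pics/ and viewed, and the job is handed in when it is done.

```bash
ls; mkdir -p pics; python3 - <<'E'
from rig import robot
import cv2,numpy as np
for n in ["top","side","wrist"]:
    p,d=robot.grab_frame(n); m=robot.camera_model(n)
    cv2.imwrite(f"pics/{n}0.png",p[:,:,::-1]); np.save(f"pics/{n}0.npy",d)
    print(n,{k:np.round(v,3).tolist() for k,v in m.items()})
s=robot.sense(); print({k:np.round(v,3).tolist() for k,v in s.items()})
E
```

```text
pics
top {'fx': 460.95, 'fy': 460.95, 'cx': 315.632, 'cy': 193.74, 'dist': [-0.084, 0.0, 0.0, 0.0, 0.0], 'R': [[0.153, -0.988, 0.004], [-0.965, -0.15, -0.215], [0.213, 0.029, -0.977]], 't': [21.635, 559.588, 1041.569]}
side {'fx': 501.907, 'fy': 501.907, 'cx': 317.779, 'cy': 200.758, 'dist': [-0.102, 0.0, 0.0, 0.0, 0.0], 'R': [[-0.888, -0.46, 0.002], [-0.348, 0.667, -0.659], [0.302, -0.585, -0.753]], 't': [506.418, 157.234, 1311.381]}
wrist {'fx': 351.124, 'fy': 351.124, 'cx': 322.641, 'cy': 199.417, 'dist': [-0.017, 0.0, 0.0, 0.0, 0.0], 'R': [[0.429, -0.903, 0.0], [-0.861, -0.409, 0.303], [-0.274, -0.13, -0.953]], 't': [-624.389, -38.814, 379.542]}
{'t': 0.15, 'q': [-1.234, 0.491, 1.559, -0.0, 1.092, -0.106], 'qvel': [0.001, 0.0, -0.003, -0.001, -0.001, 0.001], 'joint_torque': [0.002, -61.871, -26.169, -0.0, 0.003, -0.0], 'tcp_pos': [267.756, -564.583, 247.884], 'orientation': [-3.141, -0.0, 0.443], 'contact_force': [-0.831, 0.759, -0.068], 'moment': [0.048, 0.003, -0.001], 'gripper_width': 85.619}
```

View pics/top0.png

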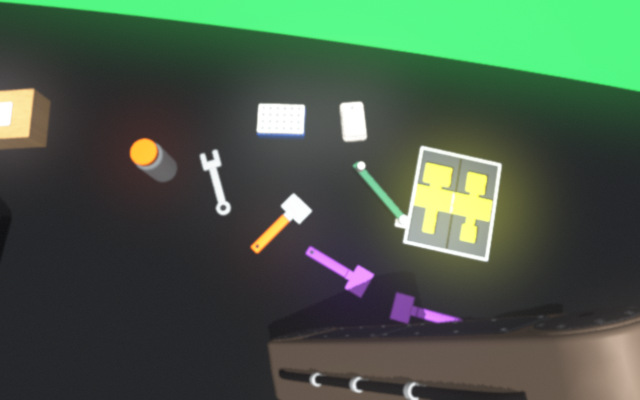

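View pics/side0.png

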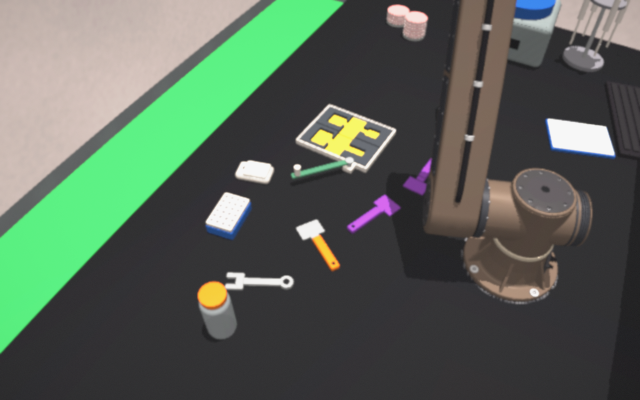

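View pics/wrist0.png

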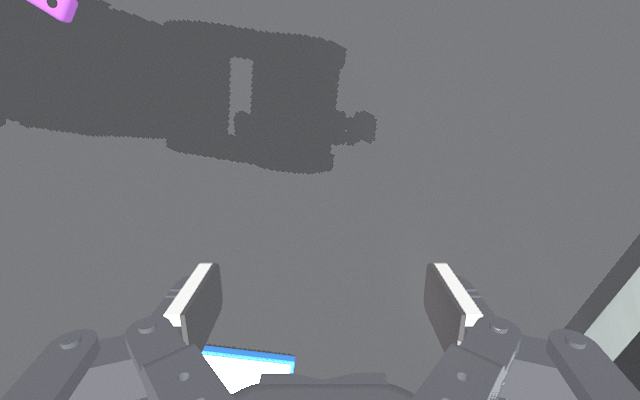

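The top view shows the spanner near (216,183) and the orange scraper near (280,223). The tray is near (453,203), with the scraper pocket on its left half, and the bar runs from (404,222) to its knob at (361,166). The two purple scrapers are decoys. I'll enlarge these areas.

```bash
cat > h.py <<'E'
import numpy as np,cv2
from rig import robot
def und(m,uv):
    K=np.array([[m['fx'],0,m['cx']],[0,m['fy'],m['cy']],[0,0,1.]])
    return cv2.undistortPoints(np.array(uv,float).reshape(-1,1,2),K,np.array(m['dist'],float)).reshape(-1,2)
def ray(m,uv,z):
    n=und(m,uv);R=np.array(m['R']);t=np.array(m['t']);C=-R.T@t
    d=np.c_[n,np.ones(len(n))]@R
    z=np.broadcast_to(z,len(n))
    return C+d*((z-C[2])/d[:,2])[:,None]
def proj(m,X):
    K=np.array([[m['fx'],0,m['cx']],[0,m['fy'],m['cy']],[0,0,1.]])
    r,_=cv2.Rodrigues(np.array(m['R'],float))
    return cv2.projectPoints(np.array(X,float).reshape(-1,1,3),r,np.array(m['t'],float),K,np.array(m['dist'],float))[0].reshape(-1,2)
def crop(p,u0,v0,w,h,s,f):
    c=cv2.resize(p[v0:v0+h,u0:u0+w],None,fx=s,fy=s,interpolation=cv2.INTER_CUBIC)
    c=np.ascontiguousarray(c)
    for u in range((u0+9)//10*10,u0+w,10): cv2.putText(c,str(u),(int((u-u0+.5)*s),8),0,.3,(0,255,255),1); cv2.line(c,(int((u-u0+.5)*s),10),(int((u-u0+.5)*s),15),(0,255,255),1)
    for v in range((v0+9)//10*10,v0+h,10): cv2.putText(c,str(v),(0,int((v-v0+.5)*s)+3),0,.3,(0,255,255),1)
    cv2.imwrite(f,c)
E
python3 - <<'E'
from h import *
p=cv2.imread('pics/top0.png')
crop(p,190,135,130,125,4.8,'pics/t_tools.png')
crop(p,345,135,170,130,4.6,'pics/t_tray.png')
E
```

```text
(no output)
```

View pics/t_tools.png

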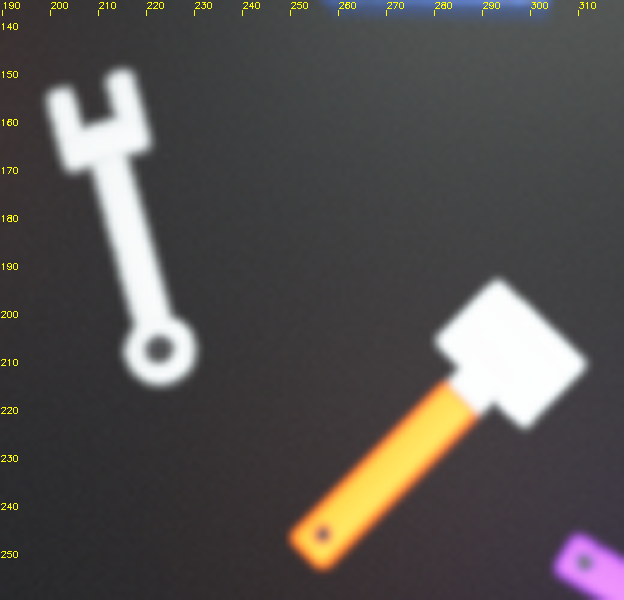

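View pics/t_tray.png

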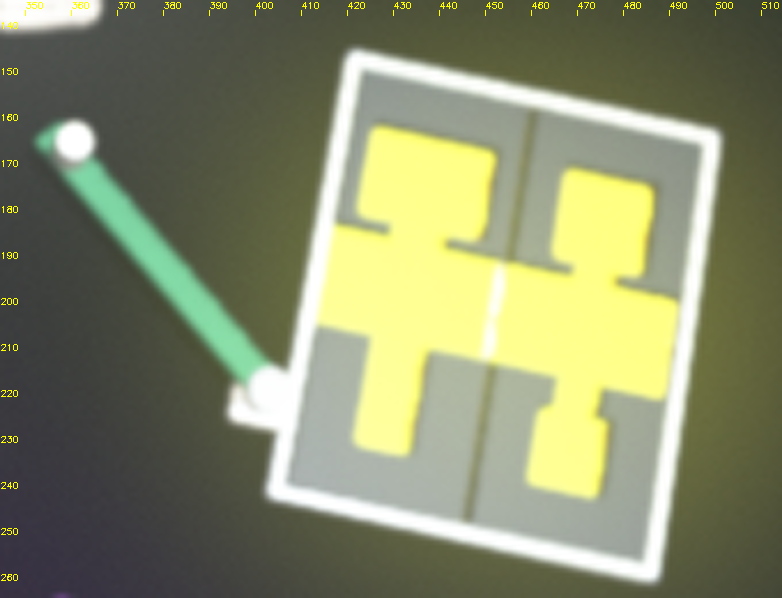

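```bash
cat >> h.py <<'E'
from scipy.optimize import least_squares
def fit(m,uv,M,x0=None):
    """fit (x,y,yaw) of model points M (x,y,zworld)"""
    M=np.array(M,float);uv=np.array(uv,float)
    P=ray(m,uv,M[:,2])[:,:2]
    a=M[:,:2]-M[:,:2].mean(0);b=P-P.mean(0)
    th=np.arctan2((a[:,0]*b[:,1]-a[:,1]*b[:,0]).sum(),(a*b).sum())
    c,s=np.cos(th),np.sin(th);Rm=np.array([[c,-s],[s,c]])
    t=P.mean(0)-Rm@M[:,:2].mean(0)
    res=P-(M[:,:2]@Rm.T+t)
    return t,th,res@Rm
E
python3 - <<'E'
from h import *
np.set_printoptions(precision=1,suppress=True)
m=robot.camera_model('top')
f=lambda L,u,v,s:[((a+.5)/s-.5+u,(b+.5)/s-.5+v) for a,b in L]
tt=lambda L:f(L,190,135,4.8)
tr=lambda L:f(L,345,135,4.6)
def show(n,r): print(n,r[0],round(r[1],4),'\n',r[2])
show('scraper',fit(m,tt([(497,279),(587,363),(525,429),(435,341),(290,537),(322,570)]),[(85,32,4),(85,-32,4),(40,-32,4),(40,32,4),(-85,12,16),(-85,-12,16)]))
show('spanner',fit(m,tt([(72,172),(150,147),(47,93),(133,70),(159,349)]),[(40,23,12),(40,-23,12),(85,23,12),(85,-23,12),(-68,0,9)]))
show('tray',fit(m,tr([(348,50),(720,131),(656,580),(268,496)]),[(126,105,17),(126,-105,17),(-126,-105,17),(-126,105,17)]))
P=ray(m,tr([(270,390),(75,140)]),np.array([38,66.]))
print('pivot,knob',P, np.linalg.norm(P[1]-P[0]), np.degrees(np.arctan2(*(P[1]-P[0])[[1,0]])))
E
```

```text
scraper [467.2 187.7] -0.6148 
 [[ 0.4  0.8]
 [ 1.1 -0.3]
 [-1.1 -1.4]
 [-0.7  0.8]
 [ 0.3 -0.1]
 [-0.1  0.3]]
spanner [551.  360.7] 0.4428 
 [[-1.3 -1.8]
 [ 0.1  1. ]
 [ 0.1  0.9]
 [-0.7 -0.5]
 [ 1.8  0.3]]
tray [ 591.9 -235.1] -0.0657 
 [[ 1.2  1.4]
 [ 1.6 -1.7]
 [-1.2 -0.8]
 [-1.5  1.1]]
pivot,knob [[ 524.4 -111.8   38. ]
 [ 635.6    9.7   66. ]] 167.02491535831354 47.5494300395005
```

```bash
cat >> h.py <<'E'
def plan(dst,yaw,src=None,n=None):
    """constant delta in tool axes (cm) with straight world motion; yaw done separately"""
    s=robot.sense(); p=np.array(s['tcp_pos']) if src is None else np.array(src[:3]); y0=s['orientation'][2] if src is None else src[3]
    d=np.array(dst)-p
    x=np.array([np.cos(y0),np.sin(y0),0]);y=np.array([np.sin(y0),-np.cos(y0),0])
    t=np.array([d@x,d@y,-d[2]])/10
    dy=(yaw-y0+np.pi)%(2*np.pi)-np.pi
    print('tool cm',np.round(t,2),'norm',round(np.linalg.norm(t),2),'rows>=',int(np.ceil(np.linalg.norm(t)/6.2)),'roll',round(-dy,4),'now',np.round(p,1),round(y0,4))
E
python3 - <<'E'
from h import *
np.set_printoptions(precision=1,suppress=True)
m=robot.camera_model('wrist');s=robot.sense()
R=np.array(m['R']);C=-R.T@np.array(m['t']);p=np.array(s['tcp_pos']);y=s['orientation'][2]
g=ray(m,[(320,200)],0.)[0]
for X in (C,g):
    d=X-p;print(X,'tool x',d@[np.cos(y),np.sin(y),0],'tool y',d@[np.sin(y),-np.cos(y),0])
mt=robot.camera_model('top')
print(ray(mt,[(145,152),(168,172),(352,121),(281,119)],np.array([150,0,30,40.])))
plan([540,-235,300],-0.066)
E
```

```text
[ 338.3 -530.5  373.5] tool x 78.36469548137782 tool y -0.5268075117012998
[ 229.1 -579.1    0. ] tool x -41.124811114419565 tool y -3.3960038638954924
[[566.4 501.  150. ]
 [561.1 493.1   0. ]
 [758.9  45.3  30. ]
 [732.4 224.2  40. ]]
tool cm [ 38.7 -18.1  -5.2] norm 43.06 rows>= 7 roll 0.5088 now [ 267.8 -564.6  247.9] 0.4428
```

```bash
python3 - <<'E'
from h import *
plan([637,-238,270],-0.066)
E
```

```text
tool cm [ 47.36 -13.69  -2.21] norm 49.34 rows>= 8 roll 0.5088 now [ 267.8 -564.6  247.9] 0.4428
```

```bash
python3 -m crank '5 -1.45 -0.5 0; 5.5 -1.6 -0.5 0; 5.5 -1.6 -0.4 0; 5.5 -1.6 -0.4 0; 5.5 -1.6 -0.4 0; 5.5 -1.6 0 0; 5.5 -1.6 0 0; 5 -1.45 0 0; 4.36 -1.2 0 0; 0 0 0 0.17; 0 0 0 0.17; 0 0 0 0.17; 0 0 0 0; 0 0 0 0'
python3 - <<'E'
from h import *
import json
s=robot.sense();m=robot.camera_model('wrist');p,d=robot.grab_frame('wrist')
np.save('pics/w1m.npy',m,allow_pickle=True)
cv2.imwrite('pics/w1.png',p[:,:,::-1]);np.save('pics/w1.npy',d)
print(s['t'],s['tcp_pos'],s['orientation'])
E
```

```text
t: 1.9
tcp_pos: [637.0, -238.0, 270.2]
orientation: [-3.142, 0.0, -0.064]
contact_force: [-1.0, -1.1, 0.2]
gripper_width: 85.6
1.9 [ 636.99079937 -238.04271862  270.17218482] [-3.14158260e+00  1.96187981e-04 -6.35784015e-02]
```

View pics/w1.png

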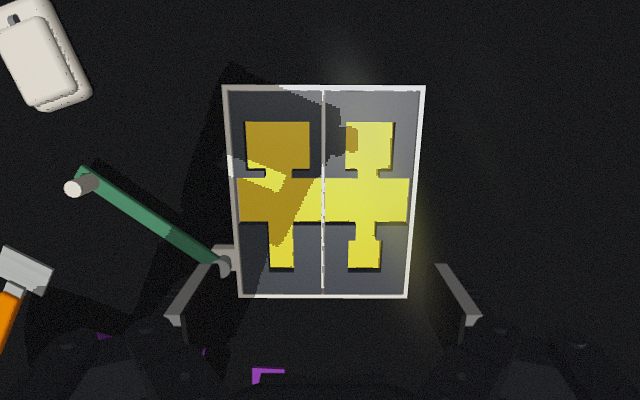

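The wrist view shows the tray squarely, between about (222,85) and (410,297). The scraper pocket is on the left and its blade end is up (+x). The spanner pocket is on the right with its jaw end up. Next I'll measure them in an enlargement.

```bash
python3 - <<'E'
from h import *
p=cv2.imread('pics/w1.png')
p=np.clip(p.astype(float)*1.6+10,0,255).astype(np.uint8)
crop(p,215,78,220,112,3.6,'pics/w1a.png')
crop(p,215,165,220,140,3.6,'pics/w1b.png')
crop(p,55,155,195,125,4,'pics/w1c.png')
E
```

```text
(no output)
```

View pics/w1a.png

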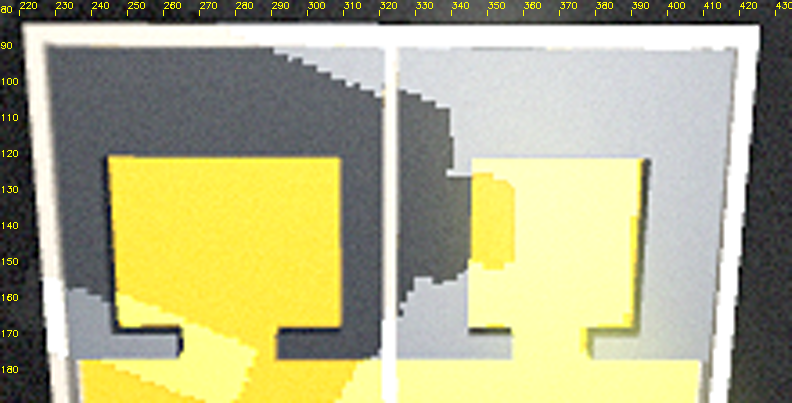

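View pics/w1b.png

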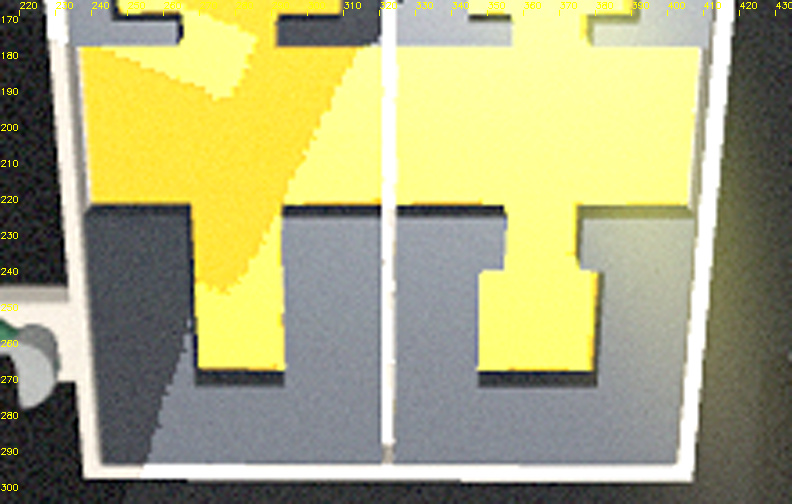

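View pics/w1c.png

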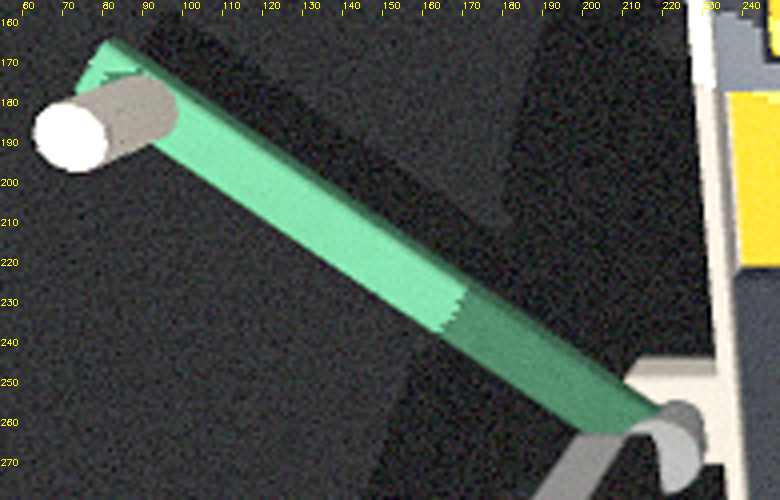

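```bash
python3 - <<'E'
from h import *
np.set_printoptions(precision=1,suppress=True)
m=np.load('pics/w1m.npy',allow_pickle=True).item()
f=lambda L,u,v,s:[((a+.5)/s-.5+u,(b+.5)/s-.5+v) for a,b in L]
A=lambda L:f(L,215,78,3.6)
B=lambda L:f(L,215,165,3.6)
def show(n,r): print(n,r[0],round(r[1],4),'\n',r[2])
show('scrP',fit(m,A([(105,157),(340,157)])+B([(194,387),(285,387)]),[(89,35,19),(89,-35,19),(-89,15,19),(-89,-15,19)]))
show('spaP',fit(m,A([(471,157),(651,157)])+B([(479,388),(598,388)]),[(89,26,19),(89,-26,19),(-89,20,19),(-89,-20,19)]))
show('tray',fit(m,A([(22,25),(760,25)])+B([(692,481),(84,479)]),[(126,105,17),(126,-105,17),(-126,-105,17),(-126,105,17)]))
P=ray(m,f([(70,136)],55,155,4),66.);print('knob',P)
print('trough',ray(m,B([(300,46),(300,212)]),np.array([19,19.])))
mt=robot.camera_model('top');print(proj(mt,[P[0]]), 'top px of knob meas 360.9,165.0')
E
```

```text
scrP [ 595.6 -185.4] -0.0703 
 [[-0.  -0.7]
 [ 0.4  0.6]
 [-0.3  0.3]
 [-0.1 -0.2]]
spaP [ 589.1 -284.8] -0.0639 
 [[ 0.4  0.3]
 [ 0.5 -0.3]
 [-0.4 -0. ]
 [-0.4  0. ]]
tray [ 592.2 -234.8] -0.066 
 [[ 0.1  0.3]
 [ 0.7 -0.5]
 [-0.5 -0.1]
 [-0.2  0.3]]
knob [[636.9   9.5  66. ]]
trough [[ 622.5 -209.3   19. ]
 [ 568.  -204.7   19. ]]
[[361.1 164.5]] top px of knob meas 360.9,165.0
```

```bash
python3 - <<'E'
from h import *
plan([592,380,200],0.443)
E
```

```text
tool cm [ -8.45 -61.39   7.02] norm 62.36 rows>= 11 roll -0.5072 now [ 637.  -238.   270.2] -0.0642
```

```bash
python3 -m crank '-0.7 -5.1 0 0; -0.7 -5.1 0.5 0; -0.7 -5.1 0.6 0; -0.7 -5.1 0.6 0; -0.7 -5.1 0.6 0; -0.7 -5.1 0.6 0; -0.7 -5.1 0.6 0; -0.7 -5.1 0.7 0; -0.7 -5.1 0.7 0; -0.7 -5.1 0.7 0; -0.7 -5.2 0.7 0; -0.75 -5.2 0.7 0; 0 0 0 -0.17; 0 0 0 -0.17; 0 0 0 -0.167; 0 0 0 0; 0 0 0 0' 4.5
python3 - <<'E'
from h import *
s=robot.sense();m=robot.camera_model('wrist');p,d=robot.grab_frame('wrist')
np.save('pics/w2m.npy',m,allow_pickle=True)
cv2.imwrite('pics/w2.png',p[:,:,::-1]);np.save('pics/w2.npy',d)
print(s['t'],s['tcp_pos'],s['orientation'])
E
```

```text
t: 4.08
tcp_pos: [594.0, 380.2, 200.3]
orientation: [3.141, -0.0, 0.437]
contact_force: [0.5, 0.6, 0.8]
gripper_width: 45.3
4.075 [594.02681764 380.19918112 200.25928049] [ 3.14149845e+00 -3.47256686e-05  4.36855467e-01]
```

View pics/w2.png

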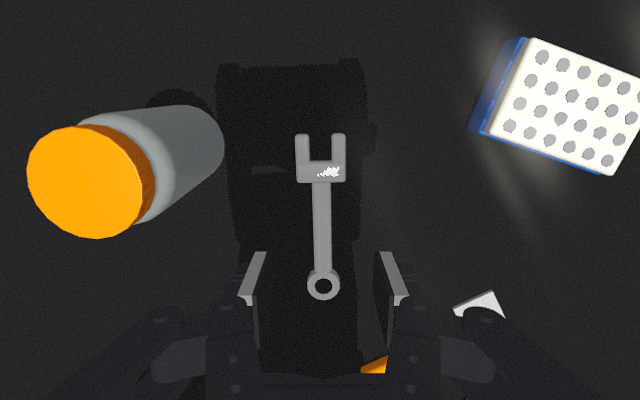

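```bash
python3 - <<'E'
from h import *
p=cv2.imread('pics/w2.png')
p=np.clip(p.astype(float)*1.6+10,0,255).astype(np.uint8)
crop(p,280,125,80,180,3.3,'pics/w2a.png')
E
```

```text
(no output)
```

View pics/w2a.png

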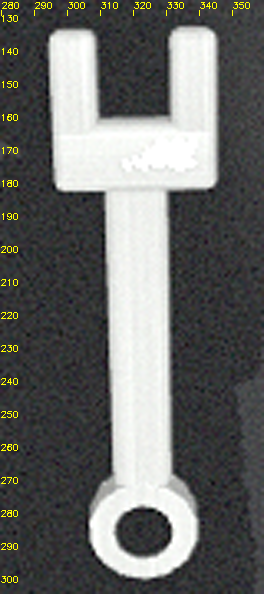

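```bash
python3 - <<'E'
from h import *
np.set_printoptions(precision=1,suppress=True)
m=np.load('pics/w2m.npy',allow_pickle=True).item()
f=lambda L,u,v,s:[((a+.5)/s-.5+u,(b+.5)/s-.5+v) for a,b in L]
uv=f([(51,31),(216,28),(56,189),(216,188),(143.5,577)],280,125,3.3)
r=fit(m,uv,[(85,23,12),(85,-23,12),(40,23,12),(40,-23,12),(-85,0,12)]);print(r)
plan([*r[0],60],r[1])
E
```

```text
(array([552.8, 362.3]), np.float64(0.4534123245914258), array([[-0.5, -0.9],
       [-0.4,  0.8],
       [ 0.7, -0.5],
       [ 0.3,  0.7],
       [-0.1, -0.1]]))
tool cm [-4.5 -0.1 14. ] norm 14.73 rows>= 3 roll -0.016 now [594.  380.2 200.3] 0.4374
```

```bash
python3 -m crank '-1.5 -0.03 4 -0.016; -1.5 0 4 0; -1.5 0 4 0; 0 0 3 0; 0 0 2 0; 0 0 0 0; 0 0 0 0'; python3 - <<'E'
from h import *
plan([552.8,362.3,22],.4534)
E
```

```text
t: 5.0
tcp_pos: [553.9, 361.2, 31.3]
orientation: [3.142, -0.002, 0.455]
contact_force: [1.3, -0.4, 1.0]
gripper_width: 45.0
tool cm [-0.06 -0.15  0.93] norm 0.94 rows>= 1 roll 0.002 now [553.9 361.2  31.3] 0.4554
```

```bash
python3 -m crank '0 -0.1 0.5 0; 0 0 0.4 0; 0 0 0 0'; python3 -m crank '0 0 0 0; 0 0 0 0; 0 0 0 0; 0 0 0 0; 0 0 0 0; 0 0 0 0' 1.0;  python3 - <<'E'
from h import *
p,d=robot.grab_frame('wrist')
cv2.imwrite('pics/w3.png',np.clip(p[:,:,::-1]*1.5,0,255))
E
```

```text
t: 5.38
tcp_pos: [552.8, 361.8, 21.1]
orientation: [3.142, 0.0, 0.456]
contact_force: [-0.4, 0.0, 0.1]
gripper_width: 45.1
t: 6.12
tcp_pos: [553.0, 361.9, 21.7]
orientation: [3.142, -0.001, 0.456]
contact_force: [-1.3, 1.1, 6.4]
gripper_width: 15.9[ WARN:0@0.691] global loadsave.cpp:1063 imwrite_ Unsupported depth image for selected encoder is fallbacked to CV_8U.
```

View pics/w3.png

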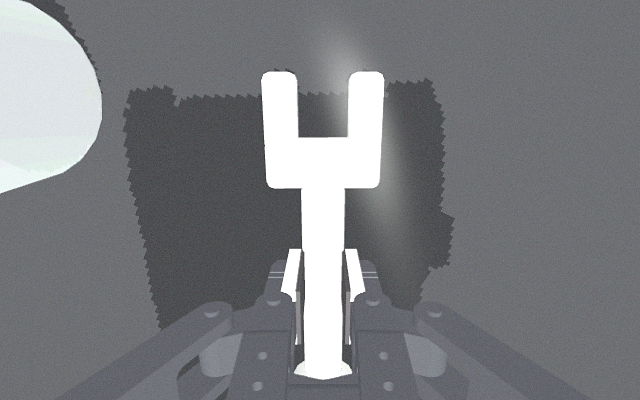

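```bash
python3 -m crank '0 0 -1 0; 0 0 -2 0; 0 0 -4 0; 0 0 -5 0; 0 0 -5 0;0 0 0 0; 0 0 0 0';  python3 - <<'E'
from h import *
s=robot.sense();m=robot.camera_model('wrist');p,d=robot.grab_frame('wrist')
np.save('pics/w4m.npy',m,allow_pickle=True)
cv2.imwrite('pics/w4.png',p[:,:,::-1])
print(s['tcp_pos'],s['orientation'],s['contact_force'],s['moment'])
plan([588.9,-284.9,192],-.066)
E
```

```text
t: 7.05
tcp_pos: [552.5, 361.6, 191.4]
orientation: [3.142, 0.0, 0.456]
contact_force: [0.6, 0.4, -3.1]
gripper_width: 16.0
[552.46399163 361.60924497 191.39933289] [3.14153173e+00 2.75081380e-04 4.55710828e-01] [ 0.63192917  0.42382026 -3.10015665] [-0.02744446  0.00076724  0.03039296]
tool cm [-25.17  59.65  -0.15] norm 64.74 rows>= 11 roll 0.5218 now [552.3 361.5 190.5] 0.4558
```

View pics/w4.png

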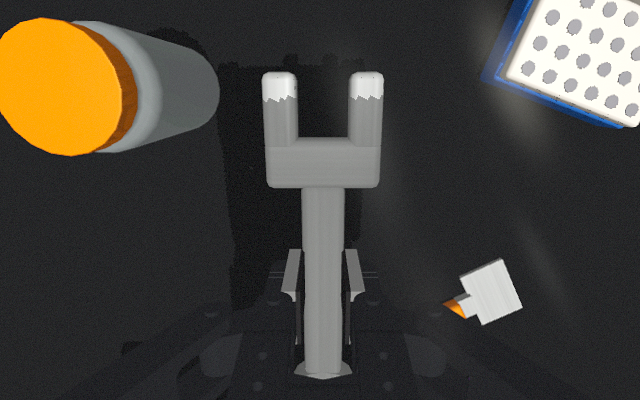

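```bash
cat >> h.py <<'E'
def intool(xy,th,s):
    p=np.array(s['tcp_pos']);y=s['orientation'][2];d=np.array([xy[0]-p[0],xy[1]-p[1]])
    return d@[np.cos(y),np.sin(y)], d@[np.sin(y),-np.cos(y)], th-y
E
python3 - <<'E'
from h import *
np.set_printoptions(precision=2,suppress=True)
p=cv2.imread('pics/w4.png');crop(np.clip(p*1.5,0,255).astype(np.uint8),250,60,150,140,4,'pics/w4a.png')
m=np.load('pics/w4m.npy',allow_pickle=True).item()
s=dict(tcp_pos=[552.46,361.61,191.4],orientation=[0,0,.4557])
uv=[(262,73),(384,73),(267,187.5),(380.5,187.5)]
for z in (180,182,184):
  r=fit(m,uv,[(85,23,z),(85,-23,z),(40,23,z),(40,-23,z)]);print(r[2],intool(r[0],r[1],s))
E
```

```text
[[-0.53 -0.46]
 [-0.69  0.63]
 [ 0.7  -0.09]
 [ 0.53 -0.08]] (np.float64(-0.7732809069523388), np.float64(0.07137988460812017), np.float64(0.004066591530635821))
[[-0.86 -0.79]
 [-1.01  0.95]
 [ 1.02 -0.42]
 [ 0.85  0.26]] (np.float64(-0.5298405510646043), np.float64(0.06495818901615644), np.float64(0.004066591530635599))
[[-1.18 -1.12]
 [-1.32  1.28]
 [ 1.33 -0.76]
 [ 1.17  0.6 ]] (np.float64(-0.2864001951766154), np.float64(0.058536493424190664), np.float64(0.004066591530634767))
```

View pics/w4a.png

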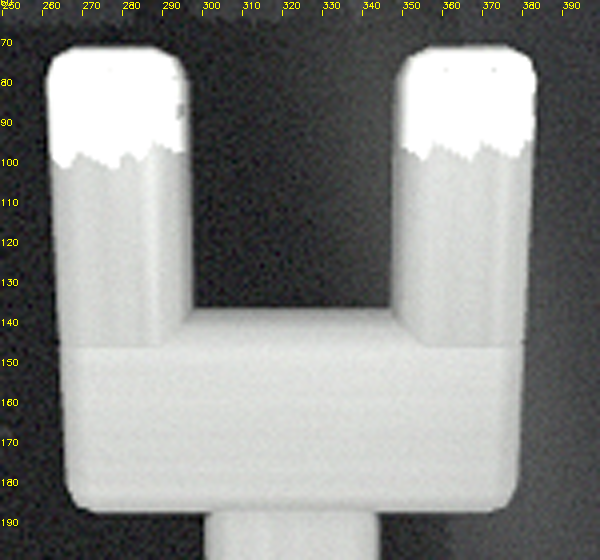

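```bash
python3 -m crank '-1 2.4 0 0; -1.8 4.3 0 0; -2.1 5 0 0; -2.1 5 0 0; -2.1 5 0 0; -2.1 5 0 0; -2.1 5 0 0; -2.1 5 0 0; -2.1 5 0 0; -2.1 5 0 0; -2.1 5 0 0; -1.8 4.2 0 0; -1.4 3 0 0; -0.5 1 0 0; 0 0 0 0.17; 0 0 0 0.17; 0 0 0 0.17; 0 0 0 0; 0 0 0 0'
python3 - <<'E'
from h import *
plan([589.5,-284.9,60],-.068)
E
```

```text
t: 9.48
tcp_pos: [588.2, -287.6, 191.0]
orientation: [-3.141, 0.001, -0.05]
contact_force: [-0.7, -0.6, -1.2]
gripper_width: 15.5
tool cm [ 0.12 -0.27 13.1 ] norm 13.11 rows>= 3 roll 0.0177 now [ 588.2 -287.6  191. ] -0.0503
```

```bash
python3 -m crank '0.13 -0.28 4 0.018; 0 0 5 0; 0 0 3 0; 0 0 1 0; 0 0 0 0; 0 0 0 0; 0 0 0 0'
python3 - <<'E'
from h import *
plan([589.5,-284.9,36],-.068)
s=robot.sense();m=robot.camera_model('wrist');p,d=robot.grab_frame('wrist')
np.save('pics/w5m.npy',m,allow_pickle=True)
cv2.imwrite('pics/w5.png',np.clip(p[:,:,::-1]*1.3,0,255).astype(np.uint8))
print(s['tcp_pos'],s['orientation'],s['contact_force'])
E
```

```text
t: 10.35
tcp_pos: [590.4, -285.3, 62.6]
orientation: [3.141, -0.002, -0.072]
contact_force: [-0.8, 0.7, -3.1]
gripper_width: 16.0
tool cm [-0.09 -0.04  2.66] norm 2.66 rows>= 1 roll -0.0039 now [ 590.4 -285.3   62.6] -0.0719
[ 590.36537195 -285.33652637   62.61240443] [ 3.14063187e+00 -1.77775069e-03 -7.19337835e-02] [-0.78603995  0.7203961  -3.07478607]
```

View pics/w5.png

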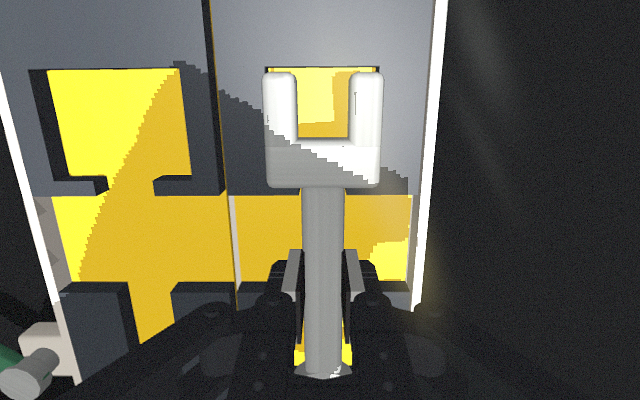

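```bash
python3 - <<'E'
from h import *
m=np.load('pics/w5m.npy',allow_pickle=True).item()
print(ray(m,[(263.5,66.5),(379.5,66.5)],19.))
c,s=np.cos(-.066),np.sin(-.066)
for y in(26,-26): print(588.9+89*c-y*s,-284.9+89*s+y*c)
E
python3 -m crank '-0.08 0 1.2 0; 0 -0.04 0.9 0; 0 0 0 0; 0 0 0 0'
python3 - <<'E'
from h import *
plan([589.5,-284.9,30],-.068)
E
```

```text
[[ 679.48485947 -264.13795416   19.        ]
 [ 675.74200288 -316.54243168   19.        ]]
679.4209828097405 -264.8263438517375
675.9914738991192 -316.7131289576965
t: 10.9
tcp_pos: [589.2, -284.7, 40.2]
orientation: [3.142, 0.0, -0.072]
contact_force: [0.5, -0.1, -2.5]
gripper_width: 15.8
tool cm [0.03 0.02 1.02] norm 1.02 rows>= 1 roll -0.0042 now [ 589.2 -284.7   40.2] -0.0722
```

```bash
python3 -m crank '0.03 0 0.3 -0.004; 0 0 0.3 0; 0 0 0.2 0; 0 0 0.2 0; 0 0 0 0; 0 0 0 0'
```

```text
t: 11.65
tcp_pos: [589.5, -284.7, 30.4]
orientation: [3.141, -0.0, -0.068]
contact_force: [1.4, 0.2, -2.6]
gripper_width: 15.8
```

```bash
python3 -m crank '0 0 0.1 0; 0 0 0.1 0; 0 0 0 0; 0 0 0 0'
```

```text
t: 12.15
tcp_pos: [589.5, -284.7, 28.6]
orientation: [3.141, -0.0, -0.068]
contact_force: [-1.5, 1.1, 4.0]
gripper_width: 16.1
```

```bash
python3 -m crank '0 0 0 0; 0 0 0 0; 0 0 0 0; 0 0 0 0; 0 0 -1 0; 0 0 -3 0; 0 0 -4 0; 0 0 -4 0; 0 0 0 0; 0 0 0 0' 4.5
python3 - <<'E'
from h import *
s=robot.sense();m=robot.camera_model('wrist');p,d=robot.grab_frame('wrist')
np.save('pics/w6m.npy',m,allow_pickle=True)
cv2.imwrite('pics/w6.png',np.clip(p[:,:,::-1]*1.3,0,255).astype(np.uint8));np.save('pics/w6.npy',d)
print(s['tcp_pos'],s['orientation'],s['contact_force'])
th=.3683
plan([467.2+45*np.cos(-.615),187.7+45*np.sin(-.615),200],-.615)
E
```

```text
t: 13.4
tcp_pos: [589.2, -284.5, 148.4]
orientation: [3.142, -0.0, -0.068]
contact_force: [-0.6, -0.1, -0.5]
gripper_width: 44.9
[ 589.24835679 -284.48800777  148.36988215] [ 3.14152837e+00 -2.99000970e-05 -6.82212595e-02] [-0.62185791 -0.0648412  -0.49786488]
tool cm [-11.53 -43.93  -5.23] norm 45.72 rows>= 8 roll 0.5468 now [ 589.1 -284.4  147.7] -0.0682
```

View pics/w6.png

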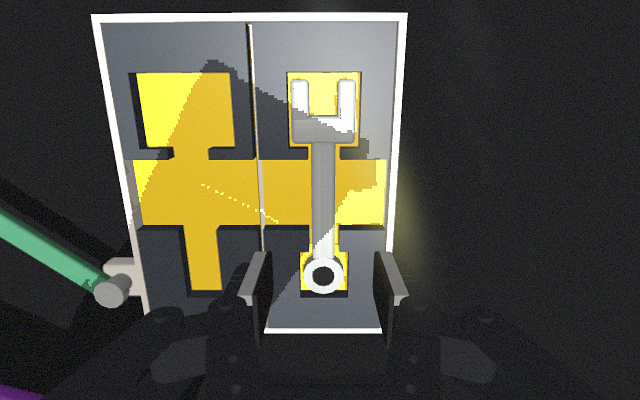

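The spanner is in its pocket, with an even yellow margin around the jaw (290–355, 80–140) and the ring at (323,276). I'll check its height from depth, then go to the scraper.

```bash
python3 - <<'E'
from h import *
m=np.load('pics/w6m.npy',allow_pickle=True).item();d=np.load('pics/w6.npy')
R=np.array(m['R']);t=np.array(m['t'])
for u,v in [(300,130),(350,130),(300,90),(347,90),(322,160),(322,220),(310,277),(337,277),(280,200),(270,110)]:
    n=und(m,[(u,v)])[0];z=np.median(d[v-1:v+2,u-1:u+2]);X=R.T@(np.array([n[0],n[1],1])*z-t);print(u,v,X.round(1))
E
python3 -m crank '-1.1 -4.2 -0.6 0; -1.4 -5.3 -0.6 0; -1.4 -5.3 -0.6 0; -1.4 -5.3 -0.6 0; -1.4 -5.3 -0.6 0; -1.4 -5.3 -0.6 0; -1.4 -5.3 -0.6 0; -1.3 -5 -0.6 0; -0.7 -2.9 -0.4 0; 0 0 0 0.18; 0 0 0 0.18; 0 0 0 0.18; 0 0 0 0; 0 0 0 0'
python3 - <<'E'
from h import *
s=robot.sense();m=robot.camera_model('wrist');p,d=robot.grab_frame('wrist')
np.save('pics/w7m.npy',m,allow_pickle=True)
p=np.clip(p[:,:,::-1]*1.3,0,255).astype(np.uint8);cv2.imwrite('pics/w7.png',p)
print(s['tcp_pos'],s['orientation'],s['q'])
crop(p,260,110,125,200,3,'pics/w7a.png')
E
```

```text
300 130 [ 639.5 -271.    19.1]
350 130 [ 637.1 -306.7   19.2]
300 90 [ 666.8 -273.3   19. ]
347 90 [ 664.6 -305.9   18.6]
322 160 [ 616.6 -285.2   18.9]
322 220 [ 569.5 -282.    19. ]
310 277 [ 520.4 -268.8   19.2]
337 277 [ 519.2 -290.9   19.6]
280 200 [ 584.2 -249.4    6.9]
270 110 [ 654.8 -251.    18.6]
t: 15.2
tcp_pos: [504.5, 161.1, 199.8]
orientation: [3.141, 0.001, -0.604]
contact_force: [-0.5, -0.4, -0.3]
gripper_width: 45.0
[504.50737909 161.11885905 199.77837377] [ 3.14080696e+00  6.32216264e-04 -6.04249652e-01] [ 1.84414395e-01  4.15602859e-01  1.84765484e+00 -1.36635272e-04
  8.79337924e-01  2.35954731e+00]
```

View pics/w7.png

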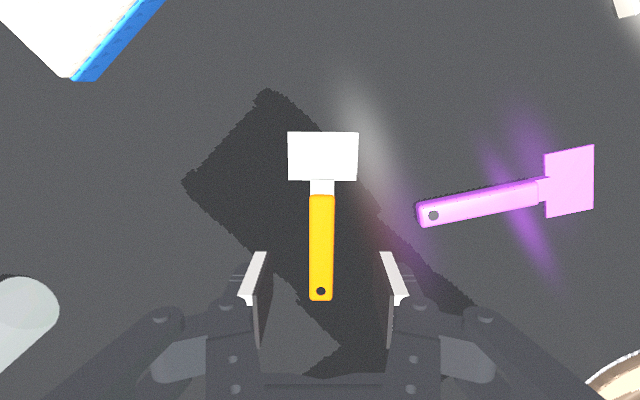

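View pics/w7a.png

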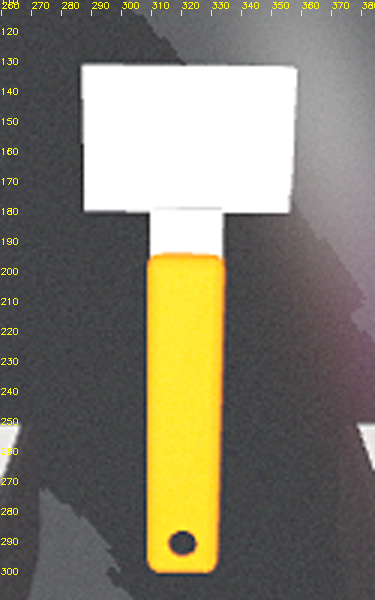

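```bash
python3 - <<'E'
from h import *
np.set_printoptions(precision=2,suppress=True)
m=np.load('pics/w7m.npy',allow_pickle=True).item()
f=lambda L,u,v,s:[((a+.5)/s-.5+u,(b+.5)/s-.5+v) for a,b in L]
uv=f([(82,65),(298,68),(290,213),(84,211),(148,572),(218,572),(147,254),(224,255)],260,110,3)
r=fit(m,uv,[(85,32,4),(85,-32,4),(40,-32,4),(40,32,4),(-85,12,16),(-85,-12,16),(28,12,16),(28,-12,16)]);print(r)
plan([*r[0],30],r[1])
E
```

```text
(array([468.62, 187.9 ]), np.float64(-0.6167645760528084), array([[-0.64,  0.3 ],
       [-0.7 , -0.91],
       [-0.91, -0.38],
       [-1.08,  0.46],
       [ 0.87, -0.23],
       [ 1.15, -0.01],
       [ 0.67,  0.19],
       [ 0.64,  0.57]]))
tool cm [-4.48 -0.16 16.99] norm 17.57 rows>= 3 roll 0.0118 now [504.6 161.1 199.9] -0.605
```

```bash
python3 -m crank '-1.5 -0.1 5 0.012; -1.5 0 5 0; -1.45 0 4 0; 0 0 1.5 0; 0 0 0.5 0; 0 0 0 0; 0 0 0 0'; python3 - <<'E'
from h import *
plan([468.6,187.9,23],-.6167)
E
```

```text
t: 16.12
tcp_pos: [469.7, 187.6, 41.4]
orientation: [-3.14, -0.001, -0.62]
contact_force: [0.1, -0.8, 0.3]
gripper_width: 44.8
tool cm [-0.11  0.04  1.84] norm 1.84 rows>= 1 roll -0.0036 now [469.7 187.6  41.4] -0.6203
```

```bash
python3 -m crank '-0.1 0.02 0.8 -0.003; 0 0 0.7 0; 0 0 0.3 0; 0 0 0 0; 0 0 0 0'; python3 -m crank '0 0 0 0; 0 0 0 0; 0 0 0 0; 0 0 0 0; 0 0 0 0; 0 0 0 0' 1.5;python3 -m crank '0 0 -1 0; 0 0 -2 0; 0 0 -4 0; 0 0 -5 0; 0 0 -5 0;0 0 0 0; 0 0 0 0';  python3 - <<'E'
from h import *
s=robot.sense();m=robot.camera_model('wrist');p,d=robot.grab_frame('wrist')
np.save('pics/w8m.npy',m,allow_pickle=True)
print({k:np.round(s[k],4) for k in('tcp_pos','orientation','contact_force')})
p=np.clip(p[:,:,::-1]*1.3,0,255).astype(np.uint8);cv2.imwrite('pics/w8.png',p)
crop(p,220,50,200,200,3,'pics/w8a.png')
E
```

```text
t: 16.75
tcp_pos: [468.0, 188.1, 22.3]
orientation: [3.141, -0.0, -0.617]
contact_force: [-1.0, -0.7, -1.2]
gripper_width: 45.0
t: 17.5
tcp_pos: [468.0, 188.1, 22.7]
orientation: [-3.141, -0.0, -0.617]
contact_force: [-1.5, -0.1, 5.9]
gripper_width: 22.3
t: 18.38
tcp_pos: [467.4, 188.0, 191.9]
orientation: [3.141, 0.0, -0.617]
contact_force: [-0.1, 0.3, -1.7]
gripper_width: 22.2
{'tcp_pos': array([467.4425, 187.9927, 191.9318]), 'orientation': array([ 3.1411e+00,  3.0000e-04, -6.1720e-01]), 'contact_force': array([-0.075 ,  0.2867, -1.7124])}
```

View pics/w8a.png

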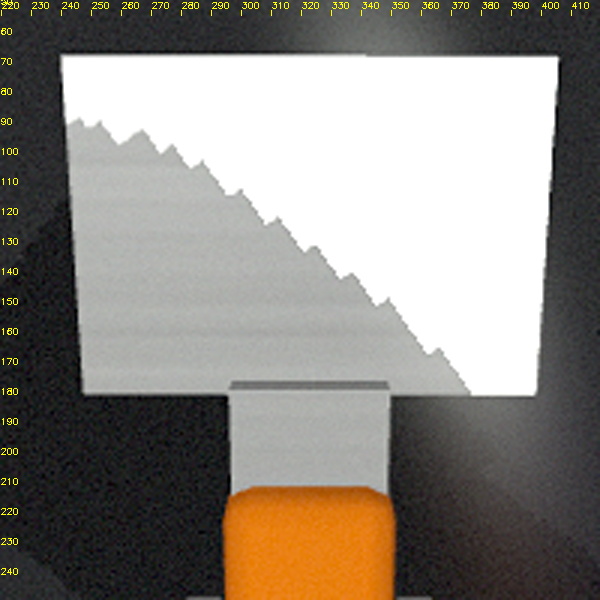

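```bash
python3 - <<'E'
from h import *
np.set_printoptions(precision=2,suppress=True)
m=np.load('pics/w8m.npy',allow_pickle=True).item()
f=lambda L,u,v,s:[((a+.5)/s-.5+u,(b+.5)/s-.5+v) for a,b in L]
s=dict(tcp_pos=[467.44,187.99,191.93],orientation=[0,0,-.6172])
uv=f([(61,56),(558,57),(537,396),(84,395)],220,50,3)
for z in(171.5,173.5):
  r=fit(m,uv,[(85,32,z),(85,-32,z),(40,-32,z),(40,32,z)]);print(r[2],intool(r[0],r[1],s))
plan([595.5,-185,192],-.066)
E
```

```text
[[ 0.38  0.5 ]
 [ 0.29 -0.33]
 [-0.41 -0.53]
 [-0.26  0.36]] (np.float64(-0.5183104968891987), np.float64(-0.758032532842152), np.float64(0.0001479614495745185))
[[ 0.07  0.05]
 [-0.02  0.11]
 [-0.09 -0.08]
 [ 0.05 -0.08]] (np.float64(-0.3067921169958552), np.float64(-0.7627003668382153), np.float64(0.0001479614495749626))
tool cm [32.04 23.   -0.06] norm 39.44 rows>= 7 roll -0.5512 now [467.3 187.9 191.4] -0.6172
```

```bash
python3 -m crank '1.7 1.2 0 0; 3.3 2.4 0 0; 4.2 3 0 0; 4.2 3 0 0; 4.2 3 0 0; 4.2 3 0 0; 4.2 3 0 0; 3.3 2.4 0 0; 2 1.4 0 0; 0.75 0.6 0 0; 0 0 0 -0.18; 0 0 0 -0.18; 0 0 0 -0.18; 0 0 0 -0.011; 0 0 0 0'
python3 - <<'E'
from h import *
plan([595.7,-185.4,62],-.066)
E
```

```text
t: 20.3
tcp_pos: [596.1, -184.2, 192.2]
orientation: [-3.141, 0.0, -0.069]
contact_force: [0.5, -0.5, -2.3]
gripper_width: 22.0
tool cm [-0.04  0.12 13.02] norm 13.02 rows>= 3 roll -0.0031 now [ 596.1 -184.2  192.2] -0.0691
```

```bash
python3 -m crank '-0.04 0.1 4 -0.003; 0 0 5 0; 0 0 3 0; 0 0 1 0; 0 0 0 0; 0 0 0 0; 0 0 0 0'
python3 - <<'E'
from h import *
plan([595.7,-185.4,36],-.066)
s=robot.sense();m=robot.camera_model('wrist');p,d=robot.grab_frame('wrist')
cv2.imwrite('pics/w9.png',np.clip(p[:,:,::-1]*1.3,0,255).astype(np.uint8))
print(ray(m,[(320,66.5)],19.))
E
```

```text
t: 21.18
tcp_pos: [596.2, -186.1, 63.6]
orientation: [3.141, -0.002, -0.063]
contact_force: [-0.4, 0.4, -1.5]
gripper_width: 21.9
tool cm [-0.06 -0.07  2.76] norm 2.76 rows>= 1 roll 0.0025 now [ 596.2 -186.1   63.6] -0.0635
[[ 683.58553678 -189.64736584   19.        ]]
```

View pics/w9.png

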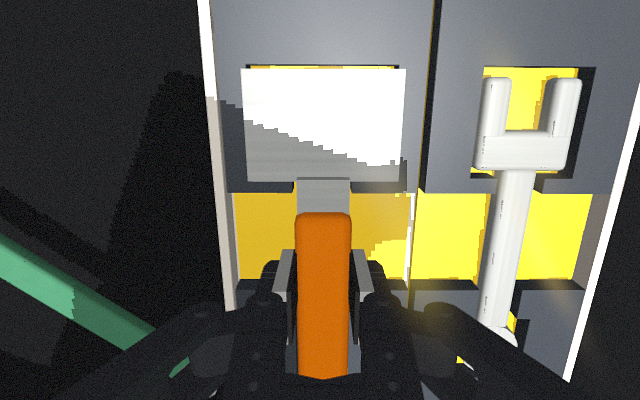

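```bash
python3 -m crank '-0.06 -0.05 1.2 0.002; 0 0 0.9 0; 0 0 0 0; 0 0 0 0'
python3 - <<'E'
from h import *
plan([595.7,-185.4,31],-.066)
E
```

```text
t: 21.72
tcp_pos: [595.2, -185.4, 41.2]
orientation: [3.142, 0.0, -0.065]
contact_force: [0.6, 0.5, -2.0]
gripper_width: 22.1
tool cm [ 0.05 -0.    1.02] norm 1.02 rows>= 1 roll 0.0008 now [ 595.2 -185.4   41.2] -0.0652
```

```bash
python3 -m crank '0.05 0 0.3 0; 0 0 0.3 0; 0 0 0.2 0; 0 0 0.2 0; 0 0 0 0; 0 0 0 0'; python3 -m crank '0 0 0.1 0; 0 0 0.08 0; 0 0 0 0; 0 0 0 0'
```

```text
t: 22.48
tcp_pos: [595.7, -185.4, 31.3]
orientation: [3.142, -0.0, -0.065]
contact_force: [-0.2, 0.4, -0.9]
gripper_width: 22.3
t: 22.98
tcp_pos: [595.7, -185.4, 29.8]
orientation: [3.141, -0.0, -0.065]
contact_force: [-1.5, 1.2, 3.2]
gripper_width: 22.0
```

```bash
python3 -m crank '0 0 0 0; 0 0 0 0; 0 0 0 0; 0 0 0 0; 0 0 -1 0; 0 0 -3 0; 0 0 -4 0; 0 0 -4 0; 0 0 0 0; 0 0 0 0' 4.5
python3 - <<'E'
from h import *
s=robot.sense();m=robot.camera_model('wrist');p,d=robot.grab_frame('wrist')
np.save('pics/w10m.npy',m,allow_pickle=True)
cv2.imwrite('pics/w10.png',np.clip(p[:,:,::-1]*1.3,0,255).astype(np.uint8));np.save('pics/w10.npy',d)
E
```

```text
t: 24.22
tcp_pos: [595.4, -185.3, 149.6]
orientation: [3.141, -0.0, -0.065]
contact_force: [-0.5, 0.5, -0.4]
gripper_width: 44.7
```

View pics/w10.png

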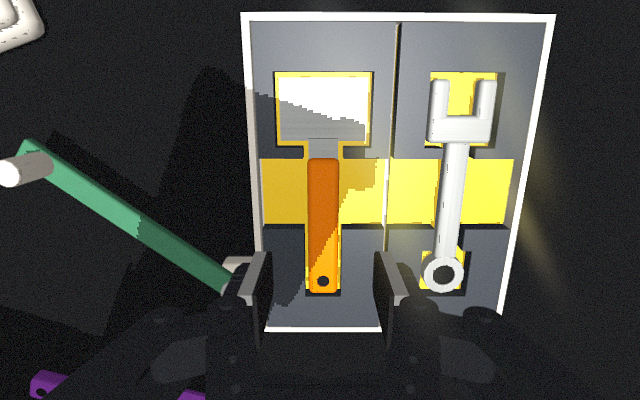

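```bash
python3 - <<'E'
from h import *
m=np.load('pics/w10m.npy',allow_pickle=True).item();d=np.load('pics/w10.npy')
R=np.array(m['R']);t=np.array(m['t'])
for u,v in [(285,85),(360,85),(285,135),(360,135),(322,180),(322,220),(322,265),(440,250),(455,180),(461,130)]:
    n=und(m,[(u,v)])[0];z=np.median(d[v-1:v+2,u-1:u+2]);X=R.T@(np.array([n[0],n[1],1])*z-t);print(u,v,X.round(1))
print('bar',np.arctan2(9.5+111.8,636.9-524.4))
plan([636.5,9.3,130],.97)
E
```

```text
285 85 [ 677.1 -162.9   10.6]
360 85 [ 673.7 -216.6   10.7]
285 135 [ 641.7 -159.4   10.7]
360 135 [ 638.1 -215.3   11.4]
322 180 [ 608.5 -185.    23.3]
322 220 [ 576.7 -182.9   22.8]
322 265 [ 538.4 -180.4   23.1]
440 250 [ 543.4 -275.8   19.1]
455 180 [ 601.  -284.9   19.3]
461 130 [ 638.1 -287.5   19.1]
bar 0.8230194118594564
tool cm [  2.84 -19.68   1.9 ] norm 19.97 rows>= 4 roll -1.0352 now [ 595.3 -185.2  149. ] -0.0652
```

Both tools are flat and fully down: blade top at 11 mm, handle at 23 mm, spanner at 19 mm. Next is the bar.

```bash
python3 -m crank '0.4 -2.6 0 0; 0.6 -4.2 0 0; 0.7 -5 0.5 0; 0.7 -5 0.8 0; 0.44 -2.9 0.6 0; 0 0 0 -0.175; 0 0 0 -0.175; 0 0 0 -0.175; 0 0 0 -0.175; 0 0 0 -0.175; 0 0 0 -0.16; 0 0 0 0; 0 0 0 0' 3.4
python3 - <<'E'
from h import *
s=robot.sense();m=robot.camera_model('wrist');p,d=robot.grab_frame('wrist')
cv2.imwrite('pics/w11.png',np.clip(p[:,:,::-1]*1.6,0,255).astype(np.uint8))
np.save('pics/w11m.npy',m,allow_pickle=True);print(proj(m,[[636.9,9.5,66]]))
plan([636.7,9.4,56],.973)
E
```

```text
t: 25.9
tcp_pos: [636.7, 9.3, 129.9]
orientation: [-3.141, 0.001, 0.966]
contact_force: [-0.1, -0.7, -1.0]
gripper_width: 34.1
[[322.84371161 228.71492132]]
tool cm [ 0.   -0.01  7.4 ] norm 7.4 rows>= 2 roll -0.0061 now [636.7   9.3 130. ] 0.9669
```

View pics/w11.png

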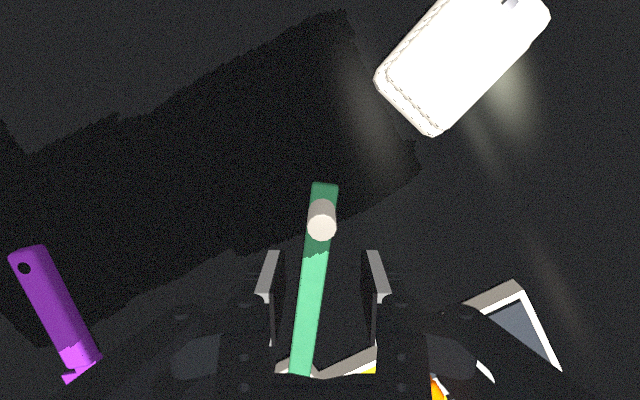

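```bash
python3 -m crank '0 0 3 0; 0 0 3 0; 0 0 1.4 0; 0 0 0 0; 0 0 0 0'
python3 -m crank '-0.37 1.78 0 0.11; -0.37 1.78 0 0.11; -0.37 1.78 0 0.11; -0.37 1.78 0 0.11; -0.37 1.78 0 0.11; -0.37 1.78 0 0.11; 0 0 0 0; 0 0 0 0'
cat >> h.py <<'E'
def barstat():
    s=robot.sense();p=s['tcp_pos'];v=np.array([p[0]-524.4,p[1]+111.8]);ph=np.arctan2(v[1],v[0])
    print('r',np.hypot(*v).round(1),'phi',ph.round(3),'yaw-phi',round((s['orientation'][2]-ph),3),'to go',round(ph+1.637,3),'q6',round(s['q'][5],3))
E
python3 - <<'E'
from h import *
barstat()
E
```

```text
t: 26.58
tcp_pos: [637.4, 9.3, 57.5]
orientation: [3.14, -0.001, 0.969]
contact_force: [-0.5, 0.3, 0.7]
gripper_width: 33.9
t: 27.58
tcp_pos: [687.3, -84.7, 57.1]
orientation: [3.141, -0.001, 0.312]
contact_force: [-0.8, 0.0, -1.1]
gripper_width: 34.0
r 165.1 phi 0.165 yaw-phi 0.147 to go 1.802 q6 1.041
```

```bash
python3 -m crank '-0.37 1.78 0 0.11; -0.37 1.78 0 0.11; -0.37 1.78 0 0.11; -0.37 1.78 0 0.11; -0.37 1.78 0 0.11; -0.37 1.78 0 0.11; -0.37 1.78 0 0.11; -0.37 1.78 0 0.11; -0.37 1.78 0 0.11; -0.37 1.78 0 0.11; 0 0 0 0; 0 0 0 0'
python3 - <<'E'
from h import *
barstat()
p,d=robot.grab_frame('wrist')
cv2.imwrite('pics/w12.png',np.clip(p[:,:,::-1]*1.6,0,255).astype(np.uint8))
E
```

```text
t: 29.08
tcp_pos: [622.2, -244.4, 56.8]
orientation: [-3.141, -0.001, -0.787]
contact_force: [0.2, 1.2, -0.8]
gripper_width: 34.0
r 164.7 phi -0.935 yaw-phi 0.149 to go 0.702 q6 1.884
```

View pics/w12.png

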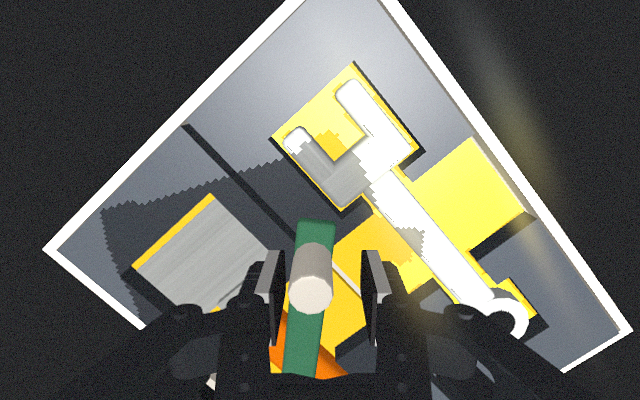

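```bash
python3 -m crank '-0.37 1.78 0 0.11; -0.37 1.78 0 0.11; -0.37 1.78 0 0.11; -0.37 1.78 0 0.11; -0.37 1.78 0 0.11; -0.37 1.78 0 0.11; 0 0 0 0; 0 0 0 0'
python3 -m crank '-0.1 0.4 0 0; -0.1 0.4 0 0; -0.05 0.2 0 0; 0 0 0 0; 0 0 0 0'
python3 - <<'E'
from h import *
barstat()
p,d=robot.grab_frame('wrist')
cv2.imwrite('pics/w13.png',np.clip(p[:,:,::-1]*1.6,0,255).astype(np.uint8))
E
```

```text
t: 30.12
tcp_pos: [520.2, -276.8, 56.7]
orientation: [-3.141, -0.001, -1.447]
contact_force: [0.2, -0.0, -0.0]
gripper_width: 33.9
t: 30.75
tcp_pos: [509.0, -275.6, 56.5]
orientation: [-3.142, -0.0, -1.45]
contact_force: [-0.1, 0.0, -0.8]
gripper_width: 33.6
r 164.5 phi -1.664 yaw-phi 0.214 to go -0.027 q6 2.411
```

View pics/w13.png

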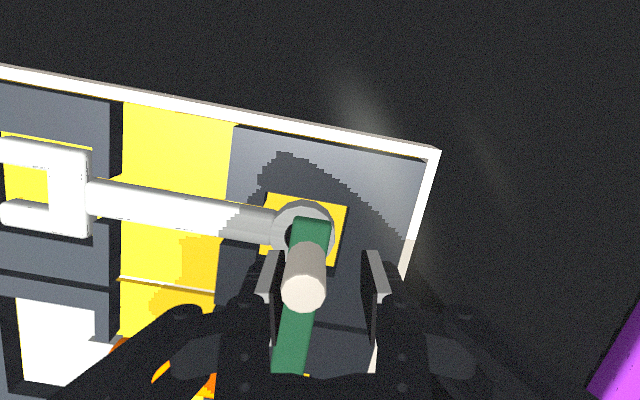

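```bash
python3 -m crank '-0.04 0.2 0 0; -0.04 0.2 0 0; 0 0 0 0; 0 0 0 0'
python3 -m crank '-0.02 0.1 0 0; -0.02 0.1 0 0; 0 0 0 0; 0 0 0 0'
```

```text
t: 31.3
tcp_pos: [505.5, -275.4, 56.5]
orientation: [-3.14, -0.001, -1.45]
contact_force: [5.5, 0.9, -2.7]
gripper_width: 33.8
t: 31.8
tcp_pos: [505.1, -275.4, 56.7]
orientation: [-3.137, -0.003, -1.45]
contact_force: [15.6, 4.2, -7.5]
gripper_width: 34.2
```

It met the stop at 15 N and the TCP stopped moving. I'll back off to centre the jaws on the knob, then lift.

```bash
python3 -m crank '0.05 -0.3 0 0; 0.1 -0.4 0 0; 0.05 -0.3 0 0; 0 0 0 0; 0 0 0 0'; python3 -m crank '0 0 -1 0; 0 0 -3 0; 0 0 -5 0; 0 0 -5 0; 0 0 0 0; 0 0 0 0'
python3 - <<'E'
from h import *
p,d=robot.grab_frame('wrist');m=robot.camera_model('wrist')
cv2.imwrite('pics/w14.png',np.clip(p[:,:,::-1]*1.6,0,255).astype(np.uint8))
p,d=robot.grab_frame('top');cv2.imwrite('pics/top14.png',p[:,:,::-1])
m=robot.camera_model('top');np.save('pics/t14.npy',d)
print('exp knob px at stop',proj(m,[[513.5,-276.5,66]]))
crop(p[:,:,::-1],345,135,170,130,4.6,'pics/top14a.png')
E
```

```text
t: 32.42
tcp_pos: [512.9, -275.9, 56.5]
orientation: [3.141, 0.0, -1.45]
contact_force: [-0.3, -0.8, 0.8]
gripper_width: 34.1
t: 33.17
tcp_pos: [512.7, -275.7, 196.6]
orientation: [-3.142, -0.0, -1.45]
contact_force: [0.1, -0.4, -1.0]
gripper_width: 34.0
exp knob px at stop [[473.59761426 232.38212399]]
```

View pics/w14.png

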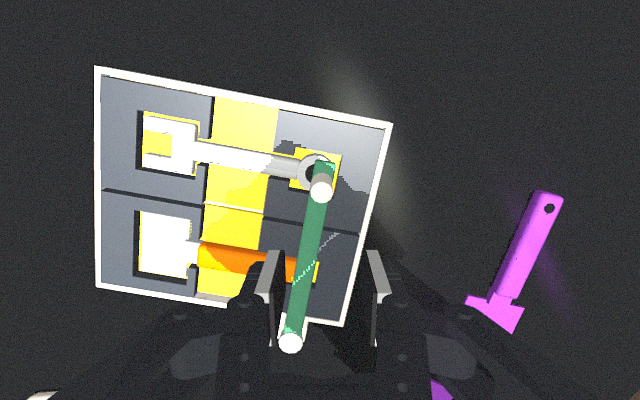

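View pics/top14.png

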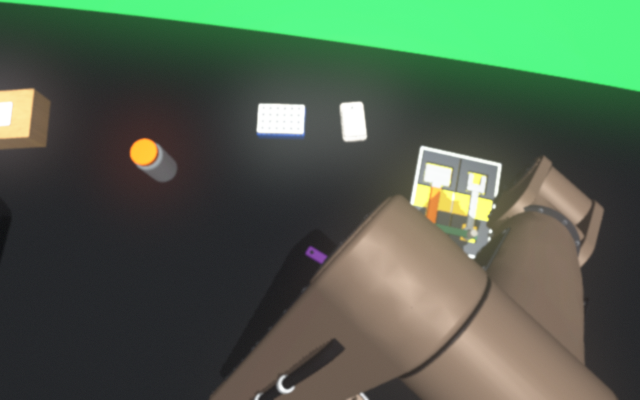

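```bash
python3 - <<'E'
from h import *
m=robot.camera_model('wrist')
P=ray(m,[(321,191),(290,343)],np.array([66.,38]));print(P)
v=P[0]-P[1];print(np.hypot(v[0],v[1]),'bar',np.arctan2(v[1],v[0])+np.pi/2+.066)
print('with top pivot',np.arctan2(P[0][1]+111.8,P[0][0]-524.4)+np.pi/2+.066)
E
```

```text
[[ 514.48226283 -277.76039021   66.        ]
 [ 525.19068493 -112.68078806   38.        ]]
165.42655575018668 bar 0.0012225240071447874
with top pivot 0.0063113221158310195
```

```bash
python3 - <<'E'
from h import *
m=robot.camera_model('wrist');p,d=robot.grab_frame('wrist')
R=np.array(m['R']);t=np.array(m['t'])
for u,v in [(185,165),(250,155),(150,220),(180,260),(230,258)]:
    n=und(m,[(u,v)])[0];z=np.median(d[v-1:v+2,u-1:u+2]);print(u,v,(R.T@(np.array([n[0],n[1],1])*z-t)).round(1))
a=cv2.imread('pics/top0.png').astype(int);b=cv2.imread('pics/top14.png').astype(int)
print('bystander diff',np.abs(a-b)[90:190,120:375].max(axis=2).__gt__(60).sum(axis=0).nonzero()[0]+120)
print(robot.job_done())
E
```

```text
185 165 [ 634.2 -273.4   19.2]
250 155 [ 578.1 -289.    18.8]
150 220 [ 670.3 -213.8   10.8]
180 260 [ 642.2 -174.6   10.3]
230 258 [ 590.3 -189.9   23.3]
bystander diff [199 200 201 202 203 204 205 206 207 208 209 210 211 212 213 214 215 216
 217 218 219 220 221 222 353 354 355 356 357 358 359 360 361 362 363 364
 365 366 367 368 369 370 371 372 373 374]
the job is handed in; nothing more can be done
None
```

Both tools are back in their own pockets, and the green bar is closed to its stop. The job is handed in at about 33 s of the 70 s allowed.

- **Spanner:** I lowered it into its pocket until light contact (4 N reading), then let go. After the bar swing its top measured about 19 mm above the bench, which is the height for fully down.
- **Orange scraper:** I set it down the same way (3 N reading). Its blade top measured about 10.5 mm and its handle 23 mm, against 11 and 23 mm expected.
- **Bar:** I pushed it by the knob with the jaws loosely around it until it met the stop at 15 N, then backed off and lifted clear. The last picture puts it at 0.001 to 0.006 rad.
- **Bottle, tip rack and mouse:** They look unmoved in the overhead picture. Comparing it with the first one showed changes only in two column ranges. One is where the spanner used to lie. The other covers where the bar and knob were parked, and its columns overlap the mouse's right half, so for the mouse I rely on its outline looking the same.

At hand-in the gripper was about 200 mm above the bench, touching nothing. No check failed.

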